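# Snap the guard onto the fabric shaver

## Task

Put the coral blade guard on the fabric shaver that stands in its charging dock: line up its two clip arms with the two brass beads on the shaver's head, then press it straight down, firmly but never hard, until both arms have snapped over the rim and the guard sits fully home and level. Leave it there, and leave the other things on the shelf where they are.

Things in the scene. Friction and masses are not known exactly. Their poses are not given: they have to be found in the camera images.
- guard_tab (a point): centre of the upright grip tab on top of the loose coral plastic guard (35 g); guard axes: z up, y from arm to arm. Tab 14 mm along x (pinch it across x), 34 mm along y, 34 mm high (17 mm above and below this point), on a round plate 73 mm across, 4 mm thick, its flat underside 21 mm below this point. At the start the guard stands on its arms, this point 39.5 mm above the shelf.
- clip_a (a point): point of the guard at the root of its +y clip arm, level with the plate's underside, 34.5 mm from the guard's axis; guard axes. The rigid arm, 20 mm wide, hangs 18.5 mm below the plate with a rounded inward barb near its foot; 60 mm between the two barbs. Two skirts at +x and -x, 7 mm high, are 61 mm apart inside.
- clip_b (a point): the same at the root of the -y arm. The guard may go on either way round (half a turn).
- rim (a point): centre of the flat top (steel mesh) of the shaver's navy round head, 57 mm across with a 3 mm chamfer, 140 to 178 mm above the shelf; z up, y from bead to bead: the guard's y axis must lie along this y axis. The guard is home when its plate's underside lies on this top; it then holds itself. The mesh breaks if guard and shaver are ever pressed together with more than 45 N.
- bead_nose_a (a point): nose of the sprung brass bead that stands 3 mm out of the rim at +y, 9 mm below the top, 31.6 mm from the axis. The barbs first touch the beads with the plate's underside about 11 mm above the top and are past them 5 to 8 mm lower; snapping both takes some 8 to 16 N in all.
- bead_nose_b (a point): the same at -y
- seat: the shaver (pale handle, navy head), origin on its axis 178 mm below rim. It cannot tip or turn but slides stiffly in its dock: under some 6 N it sinks 8 to 38 mm, differently each time and not measured, to a firm stop and stays down; only then can the push grow enough to snap the clips. The dock is a fixed grey round foot, 104 mm across, 40 to 46 mm high.
- dish: bystander, not to be moved: mint ceramic bowl, 90 mm across, 28 mm high; origin at the centre of its underside
- ring_box: bystander, not to be moved: glass ring box with brass edges, 64 x 64 x 50 mm; origin at the centre of its underside
- lint_brush: bystander, not to be moved: stainless lint brush lying flat, 180 mm long, 26 mm high; origin at the centre of its underside
- clip_rack: bystander, not to be moved: clear slotted rack with five hair clips standing in it, 85 x 170 x 90 mm; origin at the centre of its underside
- scent: bystander, not to be moved: amber scent bottle with black cap, 104 mm high; origin at the centre of its underside
- cream_jar: bystander, not to be moved: small pink cream jar, 45 mm high; origin at the centre of its underside
- shoe_horn: bystander, not to be moved: dark shoe horn lying flat, 160 mm long; origin at the centre of its underside
There are look-alikes about, which are no part of the job. There is more than one size of the part that bears guard_tab; the job needs the smallest.

How it is judged:
By the outcome, as a careful person would: the job done as asked, in the order asked, and still so for the second after the job is handed in, with the robot touching nothing.
It also fails if it takes over 51 s, if anything falls off the work surface, if the arm or the gripper's body presses on something with over 40 N, if the wrist force passes 120 N, or if a joint passes its speed limit or range.

## Robot

A 7-joint arm with a two-finger parallel gripper is mounted at the origin on the work surface. World frame = base frame: x ahead of the robot, y to its left, z up, the work surface at z = 0. Lengths are in m, angles in degrees, forces in N, time in s.
With the tool pointing down it reaches from about 0.425 to 1.025 m from the base axis. Payload 9.4 kg.
Tool frame: the origin (TCP) lies between the finger pads; the fingertips stand 11 mm ahead of it and the grasp point (between the pads) lies 8 mm behind it; z points along the fingers, y is the direction in which the jaws open and shut (so a half turn about z gives the same grasp; the last joint's range is limited). The gripper opens to 85 mm and grips with 20 to 120 N. Pads are 22 mm wide; open, the fingers measure 114 mm over their backs; the gripper's body (76 mm by 85 mm) begins 54 mm behind the grasp point. The pads swing forward as they close: fully open they stand 13 mm farther back than shut.
Start: joints at [62.641, 34.337, -0.143, 91.639, 0.103, 54.024, -4.572], TCP at [0.283, -0.668, 0.242] pointing down, gripper open.
Joint ranges: [-147.43, 147.43], [-19.82, 112.94], [-74.19, 73.91], [6.32, 146.72], [-59.91, 239.91], [6.04, 106.73], [-150.56, 150.56]. Speed limits (degrees/s): [127.2, 127.2, 172.46, 172.46, 180, 180, 180].

## Interface

Orientations are given as [roll, pitch, yaw] about the fixed x, y, z axes, in that order (R = Rz(yaw) Ry(pitch) Rx(roll)).
In Python, from workcell import status, cams, workorder gives the robot as it stands.
- The arm moves only by the tool step_arm, never from a script. Its argument "deltas" is a list of rows, each an object of numbers: "tx", "ty", "tz": the shift along the tool's x, y, z in m; "roll": the turn about the tool's z in rad; "jaw": the closure, from -1 (fully open) to 1 (shut). In form: [{"tx": .., "ty": .., "tz": .., "roll": .., "jaw": ..}, ...]. A call has 1 to 10 rows; each row is the pose to reach, as a shift and turn from the pose measured when the call began, along the tool's axes at that moment; what a row does not reach only later rows make up. A row lasts 1/8 s, in which the tool goes at most 62.5 mm and 10.7 degrees, less where a joint would pass 70% of its speed; a pose out of reach is approached as far as the arm can. A call with a gripper value outside its range is refused whole. The fingers move at their own pace and stop on an object; "force" is the grip in N (left out, the last holds). Time passes only in rows, so rows that repeat a pose let the fingers close. It gives the time, the measured TCP pose, the force and the opening at its end, in the units of the state.
- status.get_obs(): the state, without advancing time (a new reading comes with each control period).
- cams.read_camera(name): name is "side" or "top" or "wrist"; returns a dict with "pixels" (420x560x3 uint8, red, green, blue), "vertical_fov" (degrees; the focal length in pixels is half the picture's height over the tangent of half this angle, whatever the lens; pixels are square), "cx", "cy" (the principal point, pixels), "distortion" ([k1, k2, p1, p2, k3] as OpenCV has them; the pictures are not rectified), "origin" and "rotation" of the camera in the world; the wrist camera has in their place "tool_from_camera" (4x4, takes a point from camera to tool coordinates, whose origin is the TCP and whose axes are the flange's). Camera axes: x right, y up, looking along -z (the intrinsics and any distortion apply to the point x, -y, -z); pixel columns grow to the right and rows downward; lengths in m; the calibration is good to about 2 mm. A picture is of the moment at which its call begins: read the wrist's pose just before it. There is no depth.
- workorder.finish_job(): hands the job in, once; it reports no verdict.
The state is a dict: "time": time; "joints": joint angles; "dq": joint speeds; "effort": joint torques, N m; "ee_pos": TCP position; "tool_rot": TCP orientation; "ft_force": force on the tool from outside, world axes, zero at the start; "torque": the same for the moment, N m; "finger_gap": finger opening in m.
Only numpy, scipy, OpenCV 4.12 (cv2) and the standard library are available. Lean on these libraries where they do the work, as an engineer would, in place of code of your own. Each camera call takes 0.05 s, during which the arm holds its last target. There are 200 camera calls.

## Working session

There is one attempt and no reset: what is moved stays moved. The work goes in short steps, Python scripts to look and compute and a tool call to move; the robot and the scene stay as the last step left them, time stands still between calls to the robot, and variables do not carry over. Pictures are saved under pics/ and viewed, about 8 in all and at most 12, crops included, and the job is handed in when it is done.

Besides the shell and the picture viewer there is one more tool, called after ">>>" by a JSON object that holds its "fn" and its "kwargs", one argument or row to a line. step_arm: Moves the arm, as the interface text tells. Its arguments: {"type":"object","properties":{"deltas":{"type":"array"},"force":{"type":"number"}},"required":["deltas"]}

```bash
mkdir -p pics; cat > h.py <<'E'
import numpy as np, cv2
from workcell import status, cams, workorder
from scipy.spatial.transform import Rotation as R
def shot(name, fn=None):
    o=status.get_obs(); c=cams.read_camera(name)
    f=210/np.tan(np.radians(c["vertical_fov"])/2)
    K=np.array([[f,0,c["cx"]],[0,f,c["cy"]],[0,0,1.]])
    d=np.array(c["distortion"],float)
    if name=="wrist":
        T=np.array(c["tool_from_camera"]); Rt=R.from_euler('xyz',o["tool_rot"],degrees=True).as_matrix()
        Rc=Rt@T[:3,:3]; p=Rt@T[:3,3]+np.array(o["ee_pos"])
    else: Rc=np.array(c["rotation"]); p=np.array(c["origin"])
    m=dict(K=K,d=d,R=Rc,p=p)
    if fn:
        cv2.imwrite("pics/"+fn+".png",c["pixels"][:,:,::-1]); np.savez("pics/"+fn+".npz",**m)
    return c["pixels"],m
def load(fn): return dict(np.load("pics/"+fn+".npz")), cv2.imread("pics/"+fn+".png")
def ray(m,uv):
    q=cv2.undistortPoints(np.array([[uv]],float),m["K"],m["d"])[0,0]
    v=m["R"]@np.array([q[0],-q[1],-1]); return m["p"],v/np.linalg.norm(v)
def onz(m,uv,z):
    p,v=ray(m,uv); return p+v*(z-p[2])/v[2]
def proj(m,X):
    q=(np.atleast_2d(X)-m["p"])@m["R"]; q=q*[1,-1,-1]
    return cv2.projectPoints(q,np.zeros(3),np.zeros(3),m["K"],m["d"])[0][:,0]
def tri(ms,uvs):
    A=0;b=0
    for m,u in zip(ms,uvs):
        p,v=ray(m,u);P=np.eye(3)-np.outer(v,v);A=A+P;b=b+P@p
    return np.linalg.solve(A,b)
E
python3 - <<'E'
from h import *
o=status.get_obs();print(o)
ims=[]
for n in ("top","side","wrist"):
    im,m=shot(n,n+"0");ims.append(im);print(n,m["p"],m["R"][:,2],m["d"],m["K"][0,0])
E
```

```text
{'time': 0.0, 'joints': array([62.6406122 , 34.38437673, -0.14440138, 91.68110276,  0.103193  ,
       54.0240761 , -4.57302766]), 'dq': array([ 0.08036012,  0.03671017, -0.02248444,  0.04897186,  0.10810173,
       -0.130744  ,  0.01407458]), 'effort': array([-1.51322089e-03, -7.76437354e+01,  1.56465121e+00, -2.58002436e+01,
        1.22268262e-02,  9.09116759e-03,  2.05220903e-05]), 'ee_pos': array([ 0.28266391, -0.66713013,  0.24141797]), 'tool_rot': array([-1.79911005e+02,  8.99034417e-03,  2.29662861e+01]), 'ft_force': array([-0.66405137, -0.09328942,  0.29768728]), 'torque': array([ 0.01109695,  0.03623775, -0.03450251]), 'finger_gap': 0.08563666897240879}Traceback (most recent call last):
  File "<stdin>", line 5, in <module>
IndexError: too many indices for array: array is 1-dimensional, but 2 were indexed
```

View pics/top0.png

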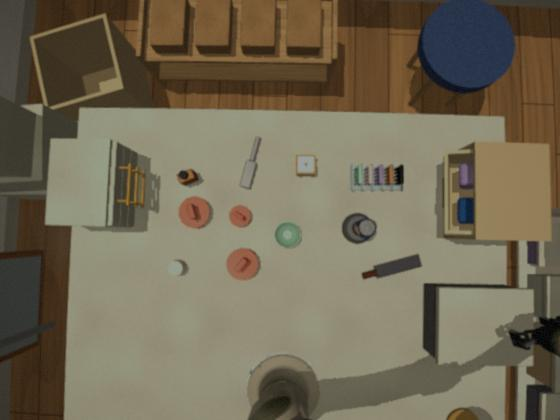

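```bash
python3 - <<'E'
from h import *
c=cams.read_camera("top");print({k:v for k,v in c.items() if k!="pixels"})
c=cams.read_camera("wrist");print({k:v for k,v in c.items() if k!="pixels"})
E
sed -i 's/Rc=np.array(c\["rotation"\])/Rc=np.array(c["rotation"],float); Rc=Rc if Rc.ndim==2 else (R.from_quat(Rc) if Rc.size==4 else R.from_euler("xyz",Rc,degrees=True)).as_matrix()/' h.py
python3 - <<'E'
from h import *
for n in ("top","side"):
    im,m=shot(n,n+"0");print(n,m["p"],m["R"],m["d"],m["K"][0,0])
m,im=load("top0")
for u in [(194,212),(240,216),(243,264),(285,385),(358,228)]: print(u,onz(m,u,0.04))
E
```

```text
{'vertical_fov': 55.96263189301713, 'cx': 280.32900299470884, 'cy': 207.11400269077689, 'distortion': array([-0.05320215,  0.        ,  0.        ,  0.        ,  0.        ]), 'origin': array([0.52586528, 0.00191537, 1.34094563]), 'rotation': array([  3.69619312,   0.87463231, -88.54781282])}
{'vertical_fov': 64.30320396157765, 'cx': 277.2008952737947, 'cy': 204.34587807408855, 'distortion': array([-0.04178138,  0.        ,  0.        ,  0.        ,  0.        ]), 'tool_from_camera': array([[-5.92580461e-04,  9.47931652e-01,  3.18473282e-01,
         8.27598433e-02],
       [ 9.99999798e-01,  4.87887098e-04,  4.08501201e-04,
         3.71130151e-04],
       [ 2.31852213e-04,  3.18473460e-01, -9.47931750e-01,
        -1.31268967e-01],
       [ 0.00000000e+00,  0.00000000e+00,  0.00000000e+00,
         1.00000000e+00]])}
top [0.52586528 0.00191537 1.34094563] [[ 0.02533978  0.99762433 -0.06405926]
 [-0.99956235  0.02430629 -0.01686172]
 [-0.01526462  0.06445849  0.99780364]] [-0.05320215  0.          0.          0.          0.        ] 395.26345407964243
side [-0.22224073  0.76683597  0.81928011] [[-0.67277563  0.39022139 -0.62856998]
 [-0.73984515 -0.35650999  0.57055217]
 [-0.00144982  0.84889805  0.52855464]] [-0.05215246  0.          0.          0.          0.        ] 440.34482134513274
(194, 212) [0.58618592 0.30966064 0.04      ]
(240, 216) [0.57676041 0.15625144 0.04      ]
(243, 264) [0.41960306 0.1415077  0.04      ]
(285, 385) [ 0.03247233 -0.00586389  0.04      ]
(358, 228) [ 0.54687478 -0.23292747  0.04      ]
```

View pics/side0.png

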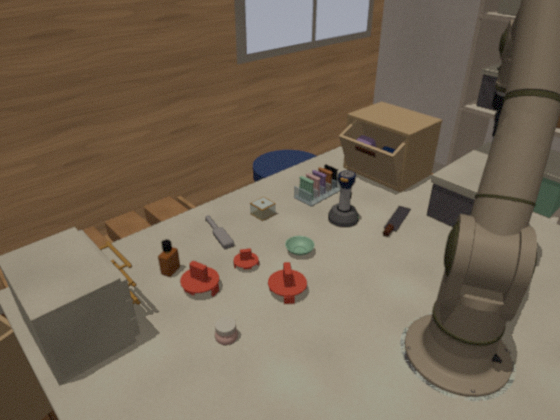

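```bash
python3 - <<'E'
from h import *
m,im=load("top0")
a=cv2.resize(im[190:290,170:270],(400,400),interpolation=cv2.INTER_CUBIC)
b=cv2.resize(im[190:255,325:390],(400,400),interpolation=cv2.INTER_CUBIC)
m2,im2=load("side0")
c=cv2.resize(im2[160:235,310:385],(400,400),interpolation=cv2.INTER_CUBIC)
cv2.imwrite("pics/c1.png",cv2.resize(np.hstack([a,b]),(800,400)))
E
```

```text
(no output)
```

View pics/c1.png

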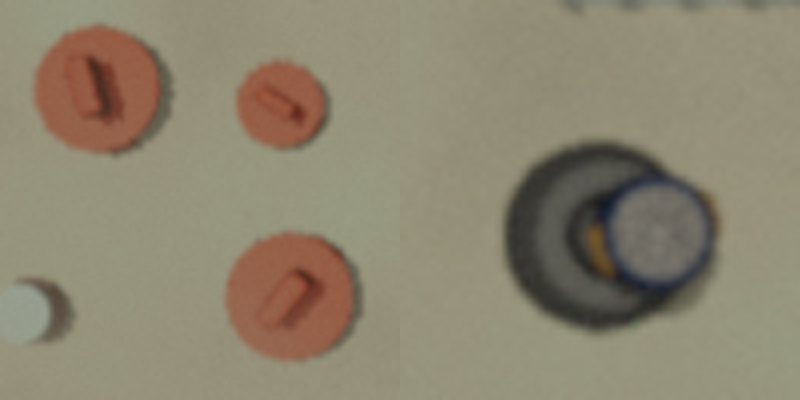

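```bash
cat >> h.py <<'E'
def to(x,y,z,yaw=None):
    o=status.get_obs(); Rt=R.from_euler('xyz',o["tool_rot"],degrees=True)
    d=Rt.inv().apply(np.array([x,y,z])-o["ee_pos"])
    r=0 if yaw is None else -np.radians((yaw-o["tool_rot"][2]+180)%360-180)
    print("delta",d.round(4),"roll",round(r,4),"rows",np.linalg.norm(d)/.0625,abs(r)/.187)
E
python3 - <<'E'
from h import *
m,im=load("top0")
g=onz(m,(240.5,216),.02);print("guard",g)
a=onz(m,(170+257/4,190+92/4),.056);b=onz(m,(170+304/4,190+116/4),.056);print(a,b,"tab dir",np.degrees(np.arctan2(*(b-a)[1::-1])),(a+b)/2, np.linalg.norm(a-b))
r=onz(m,(367,227.7),.178);print("rim",r)
print("bead",onz(m,(376.2,223.7),.169),onz(m,(325+198/6.15,190+250/6.15),.169))
print("dock",onz(m,(325+195/6.15,190+235/6.15),.035))
print(status.get_obs()["ee_pos"]);to(r[0],r[1],.30); to(r[0],r[1],.32,0)
E
```

```text
guard [0.57758476 0.15694423 0.02      ]
[0.58545596 0.1734749  0.056     ] [0.56684843 0.13445212 0.056     ] tab dir -115.49356080415988 [0.57615219 0.15396351 0.056     ] 0.04323213240251806
rim [ 0.54616126 -0.23446824  0.178     ]
bead [ 0.55880634 -0.26345528  0.169     ] [ 0.53690282 -0.20736646  0.169     ]
dock [ 0.54615661 -0.22957345  0.035     ]
[ 0.28277591 -0.66737454  0.24187795]
delta [ 0.4114 -0.2959 -0.0579] roll 0 rows 8.160907982605655 0.0
delta [ 0.4114 -0.2959 -0.0779] roll 0.4008 rows 8.203535144437971 2.1431384728191865
```

```bash
python3 -c "
from h import *
to(.469,-.264,.25,21)"
```

```text
delta [ 0.3288 -0.2988 -0.0079] roll 0.0342 rows 7.109770652135377 0.18314305614106238
```

>>> {"fn": "step_arm", "kwargs": {
  "deltas": [
    {"tx": 0.04,"ty": -0.037,"tz": -0.008,"roll": 0.034,"jaw": -1},
    {"tx": 0.085,"ty": -0.077,"tz": -0.008,"roll": 0.034,"jaw": -1},
    {"tx": 0.13,"ty": -0.118,"tz": -0.008,"roll": 0.034,"jaw": -1},
    {"tx": 0.175,"ty": -0.158,"tz": -0.008,"roll": 0.034,"jaw": -1},
    {"tx": 0.22,"ty": -0.2,"tz": -0.008,"roll": 0.034,"jaw": -1},
    {"tx": 0.26,"ty": -0.238,"tz": -0.008,"roll": 0.034,"jaw": -1},
    {"tx": 0.3,"ty": -0.275,"tz": -0.008,"roll": 0.034,"jaw": -1},
    {"tx": 0.329,"ty": -0.299,"tz": -0.008,"roll": 0.034,"jaw": -1},
    {"tx": 0.329,"ty": -0.299,"tz": -0.008,"roll": 0.034,"jaw": -1},
    {"tx": 0.329,"ty": -0.299,"tz": -0.008,"roll": 0.034,"jaw": -1}
  ]
}}

```text
time: 1.5
ee_pos: [0.4688, -0.2642, 0.2501]
tool_rot: [-180.0, 0.0, 21.0]
ft_force: [0.5, 0.1, 0.4]
finger_gap: 0.0854
```

```bash
python3 -c "
from h import *
o=status.get_obs();print(o['time'],o['ee_pos'],o['tool_rot'],o['joints'].round(1))
im,m=shot('wrist','w1');print(m['p'],proj(m,[[.5462,-.2345,.178]]))"
```

```text
1.5 [ 0.46875112 -0.26422515  0.2500801 ] [-1.79977299e+02  2.64378623e-02  2.10087959e+01] [ 24.9  21.   -2.1 115.6   1.1  43.4 -46.8]
[ 0.54622045 -0.23490165  0.38131066] [[276.76693566  92.23146691]]
```

View pics/w1.png

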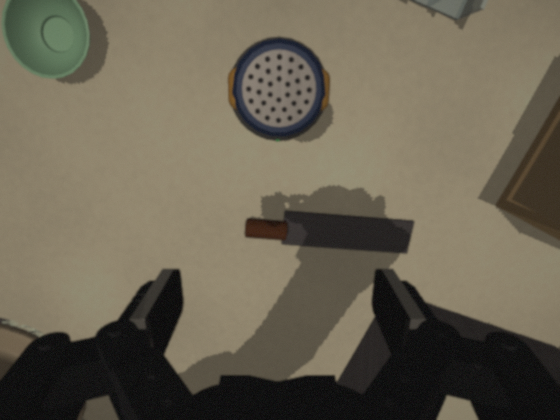

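```bash
python3 - <<'E'
from h import *
m,im=load("w1")
c=im[25:155,210:350]; hsv=cv2.cvtColor(c,cv2.COLOR_BGR2HSV)
navy=cv2.inRange(hsv,(105,70,0),(135,255,160))
cs,_=cv2.findContours(navy,cv2.RETR_EXTERNAL,cv2.CHAIN_APPROX_NONE);k=max(cs,key=cv2.contourArea)
e=cv2.fitEllipse(cv2.convexHull(k));print("ellipse",e[0][0]+210,e[0][1]+25,e[1])
u=(e[0][0]+210,e[0][1]+25);print("rim z.175",onz(m,u,.175))
for z,dd in ((.175,.057),): print("expected px dia",m["K"][0,0]*dd/(m["p"][2]-z)/.9)
br=cv2.inRange(hsv,(10,110,60),(28,255,255))
n,l,s,ct=cv2.connectedComponentsWithStats(br)
P=[]
for i in range(1,n):
    if s[i,4]>30: q=ct[i]+[210,25];w=onz(m,q,.169);P.append(w);print(s[i]+[210,25,0,0,0],q,w)
if len(P)==2: print("mid",(P[0]+P[1])/2,np.linalg.norm(P[0]-P[1]),np.degrees(np.arctan2(*(P[1]-P[0])[1::-1])))
cv2.imwrite("pics/c2.png",cv2.resize(c,None,fx=4,fy=4,interpolation=cv2.INTER_CUBIC))
to(.576-.083*np.cos(np.radians(64.5)),.155-.083*np.sin(np.radians(64.5)),.2,64.5)
E
```

```text
ellipse 278.4880676269531 87.24799728393555 (90.04630279541016, 96.86974334716797)
rim z.175 [ 0.54916805 -0.23443652  0.175     ]
expected px dia 102.56212243933916
[228  68   8  41 186] [231.28494624  87.74731183] [ 0.5388432  -0.20791737  0.169     ]
[321  70   9  40 179] [325.45810056  89.98324022] [ 0.558      -0.26147281  0.169     ]
mid [ 0.5484216  -0.23469509  0.169     ] 0.05687854325341723 -70.31786190640358
delta [ 0.1903 -0.2963  0.05  ] roll -0.7602 rows 5.691151458693284 4.065212642607392
```

View pics/c2.png

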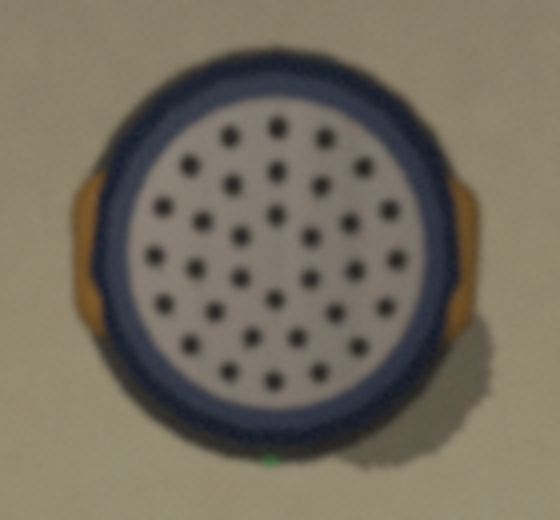

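>>> {"fn": "step_arm", "kwargs": {
  "deltas": [
    {"tx": 0.032,"ty": -0.05,"tz": 0.0,"roll": -0.15},
    {"tx": 0.064,"ty": -0.1,"tz": 0.0,"roll": -0.3},
    {"tx": 0.096,"ty": -0.15,"tz": 0.02,"roll": -0.45},
    {"tx": 0.128,"ty": -0.2,"tz": 0.04,"roll": -0.6},
    {"tx": 0.16,"ty": -0.25,"tz": 0.07,"roll": -0.7},
    {"tx": 0.19,"ty": -0.296,"tz": 0.1,"roll": -0.76},
    {"tx": 0.19,"ty": -0.296,"tz": 0.1,"roll": -0.76},
    {"tx": 0.19,"ty": -0.296,"tz": 0.1,"roll": -0.76}
  ]
}}

```text
validation failed for argument at $.de...
```

```bash
python3 -c "
from h import *
o=status.get_obs();print(o['time'],o['ee_pos'],o['tool_rot'],o['joints'].round(1))
im,m=shot('wrist','w2');u=proj(m,[[.577,.156,.03]])[0];print(u)
x,y=map(int,u);x0=max(x-75,0);y0=max(y-75,0);print(x0,y0)
cv2.imwrite('pics/c3.png',cv2.resize(im[y0:y0+150,x0:x0+150,::-1],None,fx=4,fy=4,interpolation=cv2.INTER_CUBIC))"
```

```text
1.55 [ 0.46849841 -0.26468663  0.2500175 ] [-1.79974918e+02  3.31230414e-02  2.09440484e+01] [ 24.9  21.   -2.  115.6   1.1  43.4 -46.8]
[-101.38304701  -86.20918275]
0 0
```

View pics/c3.png

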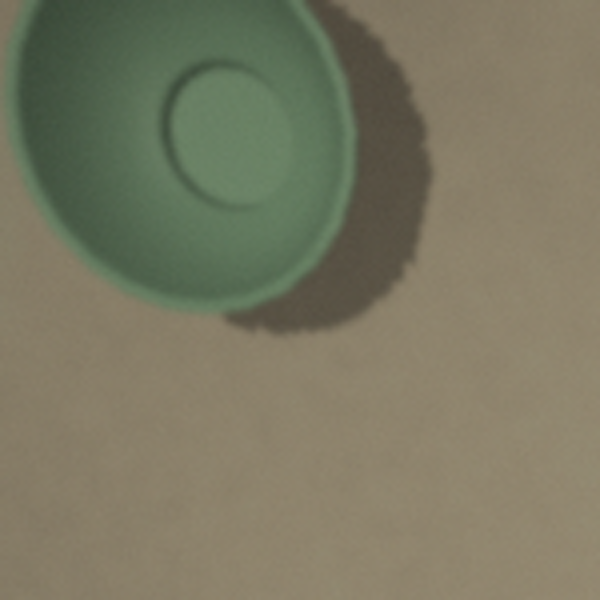

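The move was refused because "jaw" was missing, so the picture shows only the dish, at about (57,32). I'll repeat the move.

>>> {"fn": "step_arm", "kwargs": {
  "deltas": [
    {"tx": 0.032,"ty": -0.05,"tz": 0.0,"roll": -0.15,"jaw": -1},
    {"tx": 0.064,"ty": -0.1,"tz": 0.0,"roll": -0.3,"jaw": -1},
    {"tx": 0.096,"ty": -0.15,"tz": 0.02,"roll": -0.45,"jaw": -1},
    {"tx": 0.128,"ty": -0.2,"tz": 0.04,"roll": -0.6,"jaw": -1},
    {"tx": 0.16,"ty": -0.25,"tz": 0.07,"roll": -0.7,"jaw": -1},
    {"tx": 0.19,"ty": -0.296,"tz": 0.1,"roll": -0.76,"jaw": -1},
    {"tx": 0.19,"ty": -0.296,"tz": 0.1,"roll": -0.76,"jaw": -1},
    {"tx": 0.19,"ty": -0.296,"tz": 0.1,"roll": -0.76,"jaw": -1}
  ]
}}

```text
time: 2.6
ee_pos: [0.5401, 0.0782, 0.1497]
tool_rot: [-179.9, 0.1, 64.4]
ft_force: [0.9, -0.5, 0.0]
finger_gap: 0.0853
```

```bash
python3 -c "
from h import *
o=status.get_obs();print(o['time'],o['ee_pos'],o['tool_rot'],o['joints'].round(1))
im,m=shot('wrist','w2');u=proj(m,[[.577,.156,.03]])[0];print(u)
x,y=map(int,u);x0=max(x-75,0);y0=max(y-75,0);print(x0,y0)
cv2.imwrite('pics/c4.png',cv2.resize(im[y0:y0+150,x0:x0+150,::-1],None,fx=4,fy=4,interpolation=cv2.INTER_CUBIC))"
```

```text
2.6 [0.54010477 0.07824185 0.14973852] [-1.79930698e+02  7.50801810e-02  6.43778049e+01] [ -4.8  30.  -13.3 119.4  12.5  32.  -52.7]
[275.8174091  86.9465965]
200 11
```

View pics/c4.png

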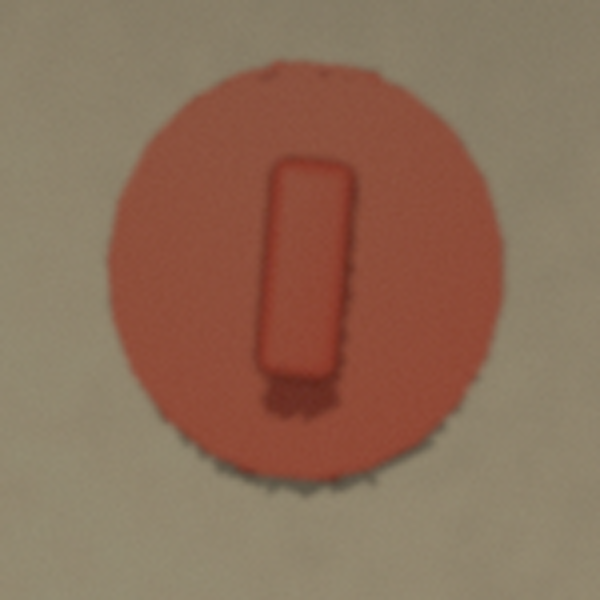

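```bash
python3 - <<'E'
from h import *
m,im=load("w2")
f=lambda x,y:(200+x/4,11+y/4)
a=onz(m,f(314.5,161),.0565);b=onz(m,f(297,376.5),.0565)
c=(a+b)/2;ang=np.degrees(np.arctan2(*(a-b)[1::-1]));print("tab",c,ang,np.linalg.norm(a-b))
hsv=cv2.cvtColor(im,cv2.COLOR_BGR2HSV);k=(cv2.inRange(hsv,(0,100,40),(10,255,255))|cv2.inRange(hsv,(170,100,40),(180,255,255)))[11:161,200:350]
cs,_=cv2.findContours(k,0,cv2.CHAIN_APPROX_NONE);kk=max(cs,key=cv2.contourArea);e=cv2.fitEllipse(cv2.convexHull(kk));print(e)
print("plate",onz(m,(e[0][0]+200,e[0][1]+11),.0205))
m1,_=load("w1")
g=lambda x,y:(210+x/4,25+y/4)
print("rim",onz(m1,g(277.7,252.5),.178)); P=onz(m1,g(75,254),.169);Q=onz(m1,g(477,257.5),.169);print((P+Q)/2,np.linalg.norm(P-Q),np.degrees(np.arctan2(*(P-Q)[1::-1])))
to(c[0],c[1],.10,ang);to(c[0],c[1],.043,ang)
E
```

```text
tab [0.57943001 0.15990432 0.0565    ] 59.40491401494362 0.032393488538110235
((76.07774353027344, 67.42198181152344), (98.64202117919922, 105.21391296386719), 178.7640380859375)
plate [0.57977571 0.16143081 0.0205    ]
rim [ 0.5488684  -0.23512169  0.178     ]
[ 0.54852109 -0.23504766  0.169     ] 0.06069578108643625 110.50705943867683
delta [ 0.0913 -0.0004  0.0501] roll 0.0855 rows 1.666694584404976 0.457229933019374
delta [ 0.0914 -0.0004  0.1071] roll 0.0855 rows 2.2527614548718393 0.457229933019374
```

>>> {"fn": "step_arm", "kwargs": {
  "deltas": [
    {"tx": 0.04,"ty": 0,"tz": 0.0,"roll": 0.085,"jaw": -1},
    {"tx": 0.091,"ty": 0,"tz": 0.03,"roll": 0.085,"jaw": -1},
    {"tx": 0.091,"ty": 0,"tz": 0.06,"roll": 0.085,"jaw": -1},
    {"tx": 0.091,"ty": 0,"tz": 0.09,"roll": 0.085,"jaw": -0.6},
    {"tx": 0.091,"ty": 0,"tz": 0.105,"roll": 0.085,"jaw": -0.2},
    {"tx": 0.091,"ty": 0,"tz": 0.112,"roll": 0.085,"jaw": 0},
    {"tx": 0.091,"ty": 0,"tz": 0.112,"roll": 0.085,"jaw": 0.2},
    {"tx": 0.091,"ty": 0,"tz": 0.112,"roll": 0.085,"jaw": 0.5},
    {"tx": 0.091,"ty": 0,"tz": 0.112,"roll": 0.085,"jaw": 1},
    {"tx": 0.091,"ty": 0,"tz": 0.112,"roll": 0.085,"jaw": 1}
  ],
  "force": 50
}}

```text
time: 3.9
ee_pos: [0.58, 0.1595, 0.0388]
tool_rot: [180.0, 0.0, 59.4]
ft_force: [-0.0, 0.0, 5.4]
finger_gap: 0.0132
```

>>> {"fn": "step_arm", "kwargs": {
  "deltas": [
    {"tx": 0,"ty": 0,"tz": -0.03,"roll": 0,"jaw": 1},
    {"tx": 0,"ty": 0,"tz": -0.08,"roll": 0,"jaw": 1},
    {"tx": 0,"ty": 0,"tz": -0.14,"roll": 0,"jaw": 1},
    {"tx": 0,"ty": 0,"tz": -0.2,"roll": 0,"jaw": 1},
    {"tx": 0,"ty": 0,"tz": -0.24,"roll": 0,"jaw": 1},
    {"tx": 0,"ty": 0,"tz": -0.24,"roll": 0,"jaw": 1}
  ]
}}

```text
time: 4.65
ee_pos: [0.5812, 0.1601, 0.2825]
tool_rot: [179.7, -0.3, 59.4]
ft_force: [0.2, 0.8, -1.0]
finger_gap: 0.0133
```

```bash
python3 -c "
from h import *
o=status.get_obs();print(o['time'],o['ee_pos'],o['tool_rot'],o['finger_gap'],o['ft_force'])
to(.578,-.313,.28,110.5)"
```

```text
4.65 [0.58120369 0.16012616 0.28249986] [179.72749582  -0.25093987  59.42125904] 0.013254007650136228 [ 0.24521615  0.81402582 -0.97678972]
delta [-0.409   0.2379  0.0018] roll -0.8915 rows 7.570297768638128 4.767338008135865
```

>>> {"fn": "step_arm", "kwargs": {
  "deltas": [
    {"tx": -0.04,"ty": 0.024,"tz": 0,"roll": -0.1,"jaw": 1},
    {"tx": -0.09,"ty": 0.052,"tz": 0,"roll": -0.2,"jaw": 1},
    {"tx": -0.14,"ty": 0.081,"tz": 0,"roll": -0.3,"jaw": 1},
    {"tx": -0.19,"ty": 0.11,"tz": 0,"roll": -0.4,"jaw": 1},
    {"tx": -0.24,"ty": 0.14,"tz": 0,"roll": -0.5,"jaw": 1},
    {"tx": -0.29,"ty": 0.169,"tz": 0,"roll": -0.62,"jaw": 1},
    {"tx": -0.34,"ty": 0.198,"tz": 0,"roll": -0.74,"jaw": 1},
    {"tx": -0.385,"ty": 0.224,"tz": 0,"roll": -0.84,"jaw": 1},
    {"tx": -0.409,"ty": 0.238,"tz": 0,"roll": -0.8915,"jaw": 1},
    {"tx": -0.409,"ty": 0.238,"tz": 0,"roll": -0.8915,"jaw": 1}
  ]
}}

```text
time: 5.9
ee_pos: [0.5765, -0.316, 0.2799]
tool_rot: [179.8, -0.0, 110.3]
ft_force: [0.7, 1.0, 0.4]
finger_gap: 0.0131
```

```bash
python3 -c "
from h import *
o=status.get_obs();print(o['time'],o['ee_pos'],o['tool_rot'],o['joints'].round(1),o['finger_gap'],o['ft_force'])
im,m=shot('wrist','w3');print(proj(m,[.549,-.235,.178]))
cv2.imwrite('pics/c5.png',cv2.resize(im[20:420,140:420,::-1],None,fx=1.49,fy=1.49,interpolation=cv2.INTER_CUBIC))"
```

```text
5.9 [ 0.57652798 -0.31601651  0.27988739] [ 1.79758903e+02 -1.65432413e-02  1.10262392e+02] [ 38.8  29.  -22.6  97.9  12.9  55.5  31.7] 0.013142458220076302 [0.70515651 1.04914617 0.38506271]
[[278.69869386  86.58479671]]
```

View pics/c5.png

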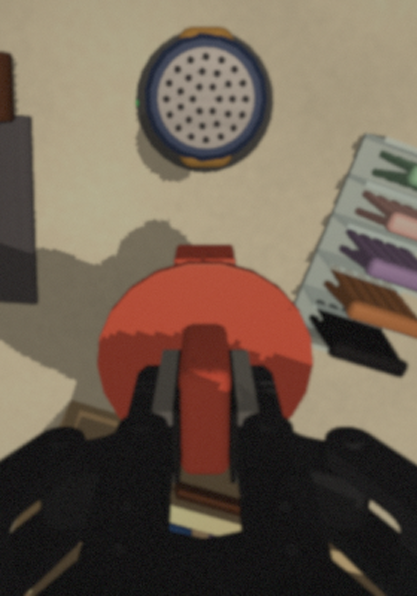

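```bash
python3 - <<'E'
from h import *
m,im=load("w3")
from h import status
o=status.get_obs();Rt=R.from_euler('xyz',o["tool_rot"],degrees=True);p=o["ee_pos"]
f=lambda x,y:(140+x/1.49,20+y/1.49)
tl=lambda X:Rt.inv().apply(X-p)
for n,q,dz in (("front",f(205,263),.0163),("left",f(98,352),.0163),("right",f(312,352),.0163)):
    print(n,tl(onz(m,q,p[2]-dz)).round(4))
print("rim tool",tl(onz(m,f(206.5,98.5),.178)).round(4))
B=[onz(m,f(206,27),.169),onz(m,f(205.5,170),.169)];print("beads",(B[0]+B[1])/2,np.linalg.norm(B[0]-B[1]),np.degrees(np.arctan2(*(B[0]-B[1])[1::-1])))
# color-based plate fit
hsv=cv2.cvtColor(im,cv2.COLOR_BGR2HSV);k=(cv2.inRange(hsv,(0,120,60),(12,255,255))|cv2.inRange(hsv,(172,120,60),(180,255,255)))
pts=[]
for c in range(215,345,3):
    r=np.where(k[180:300,c])[0]
    if len(r) and not 252<c<302: pts.append(tl(onz(m,(c,180+r[0]),p[2]-.0163))[:2])
pts=np.array(pts)
from scipy.optimize import least_squares
s=least_squares(lambda v:np.hypot(*(pts-v[:2]).T)-.0365,[0,0],loss='soft_l1',f_scale=.0005);print("plate centre tool",s.x,np.sqrt(np.mean(s.fun**2)),len(pts))
q=np.array([.549,-.235]);to(q[0],q[1],.24,110.4)
E
```

```text
front [ 0.0341 -0.0004  0.0163]
left [ 0.0035 -0.0358  0.0161]
right [0.0031 0.0349 0.0165]
rim tool [0.0838 0.0004 0.1024]
beads [ 0.54892327 -0.23578418  0.169     ] 0.06291508568674033 110.06173932364997
plate centre tool [-0.0022571 -0.0010401] 0.00020739829251865805 28
delta [0.0835 0.0008 0.0404] roll -0.0006 rows 1.4840381251860608 0.0029685811807839057
```

```bash
python3 - <<'E'
from h import *
m,im=load("w3")
o=status.get_obs();Rt=R.from_euler('xyz',o["tool_rot"],degrees=True);p=o["ee_pos"]
P=np.array([[.017,0,.0163],[.017,0,-.0177],[-.017,0,-.0177],[.0365,0,.0163],[.0375,0,.0388],[.0365,0,.0203]])
for dx in (0,-.0023): print(dx,((proj(m,Rt.apply(P+[dx,0,0])+p)-[140,20])*1.49).round(0).tolist())
c=im[180:345,215:345]; c=cv2.convertScaleAbs(c,alpha=1.8,beta=20)
cv2.imwrite("pics/c6.png",cv2.resize(c,None,fx=3.6,fy=3.6,interpolation=cv2.INTER_CUBIC))
E
```

```text
0 [[206.0, 314.0], [207.0, 366.0], [207.0, 474.0], [206.0, 255.0], [206.0, 235.0], [206.0, 252.0]]
-0.0023 [[206.0, 320.0], [207.0, 374.0], [207.0, 480.0], [206.0, 263.0], [206.0, 241.0], [206.0, 259.0]]
```

View pics/c6.png

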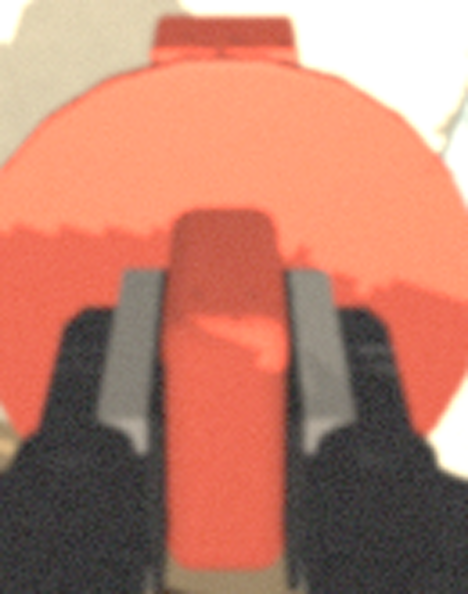

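```bash
python3 - <<'E'
from h import *
from scipy.optimize import least_squares
m,im=load("w3")
o=status.get_obs();Rt=R.from_euler('xyz',o["tool_rot"],degrees=True);p=o["ee_pos"]
P=np.array([[.017,0,.0163],[.016,0,-.0177],[-.0165,0,-.0177],[.0365,0,.0163]])
th=np.radians(np.linspace(-60,60,25));th=th[abs(th)>.35]
def prj(X,v):
    dx,dy,dz,a=v
    return proj(m,Rt.apply(R.from_euler('y',a).apply(X)+[dx,dy,dz])+p)
y=np.array([238.3,268,337.8,197.2])
hsv=cv2.cvtColor(im,cv2.COLOR_BGR2HSV);k=(cv2.inRange(hsv,(0,110,50),(12,255,255))|cv2.inRange(hsv,(172,110,50),(180,255,255)))
cols=[c for c in range(212,344,4) if not 250<c<304]
rows=np.array([180+np.where(k[180:300,c])[0][0] for c in cols])
t=np.radians(np.linspace(-89,89,90));C=np.c_[.0365*np.cos(t),.0365*np.sin(t),0*t+.0163]
def plate(v):
    q=prj(C,v);i=np.argsort(q[:,0]);return np.interp(cols,q[i,0],q[i,1])
for lock in (0,1,2):
    def res(v):
        w=np.array(v); 
        if lock: w[3]=0
        if lock==2: w[2]=0
        return np.r_[(prj(P,w)[:,1]-y)*2,(plate(w)-rows)*.5]
    s=least_squares(res,[0,0,0,0],x_scale=[.001,.001,.001,.02],loss='soft_l1');print(lock,(s.x[:3]*1e3).round(2),np.degrees(s.x[3]),s.cost,res(s.x)[:4].round(1))
E
```

```text
0 [-2.42 -0.92  1.93] -2.9511826287421927 9.779638830023686 [-7.4 -0.1  0.6 -2.6]
1 [-3.16 -0.91  3.3 ] 0.0 15.434881555118386 [-8.7  5.9 -0.2 -2.6]
2 [-2.16 -0.88  0.  ] 0.0 23.947355415091174 [-7.  10.   6.8 -2.5]
```

>>> {"fn": "step_arm", "kwargs": {
  "deltas": [
    {"tx": 0.03,"ty": 0,"tz": 0,"roll": 0,"jaw": 1},
    {"tx": 0.06,"ty": 0.001,"tz": 0,"roll": 0,"jaw": 1},
    {"tx": 0.0855,"ty": 0.001,"tz": 0.015,"roll": 0,"jaw": 1},
    {"tx": 0.0855,"ty": 0.001,"tz": 0.04,"roll": 0,"jaw": 1},
    {"tx": 0.0855,"ty": 0.001,"tz": 0.058,"roll": 0,"jaw": 1},
    {"tx": 0.0855,"ty": 0.001,"tz": 0.058,"roll": 0,"jaw": 1},
    {"tx": 0.0855,"ty": 0.001,"tz": 0.058,"roll": 0,"jaw": 1}
  ],
  "force": 60
}}

```text
time: 6.82
ee_pos: [0.549, -0.2329, 0.2227]
tool_rot: [179.7, -0.0, 110.4]
ft_force: [0.1, 0.0, -0.6]
finger_gap: 0.0129
```

```bash
python3 -c "
from h import *
o=status.get_obs();print(o['time'],o['ee_pos'],o['tool_rot'],o['finger_gap'],o['ft_force'],o['torque'])
shot('top','t4');shot('side','s4');im,m=shot('wrist','w4')
a=cv2.imread('pics/t4.png')[190:260,320:400];b=cv2.imread('pics/s4.png')[140:230,300:390];c=cv2.cvtColor(im,cv2.COLOR_RGB2BGR)[150:350,200:360]
r=lambda i:cv2.resize(i,(int(i.shape[1]*300/i.shape[0]),300),interpolation=cv2.INTER_CUBIC)
I=np.hstack([r(a),r(b)]);c=r(c)
cv2.imwrite('pics/c7.png',cv2.resize(cv2.convertScaleAbs(np.hstack([c,r(b)]),alpha=1.4),None,fx=1.4,fy=1.4))"
```

```text
6.825 [ 0.54897902 -0.23294075  0.22270423] [ 1.79691474e+02 -4.96308341e-02  1.10363903e+02] 0.012878384910619762 [ 0.13996257  0.04606358 -0.59481007] [-0.02746636  0.03960155  0.00054652]
```

View pics/c7.png

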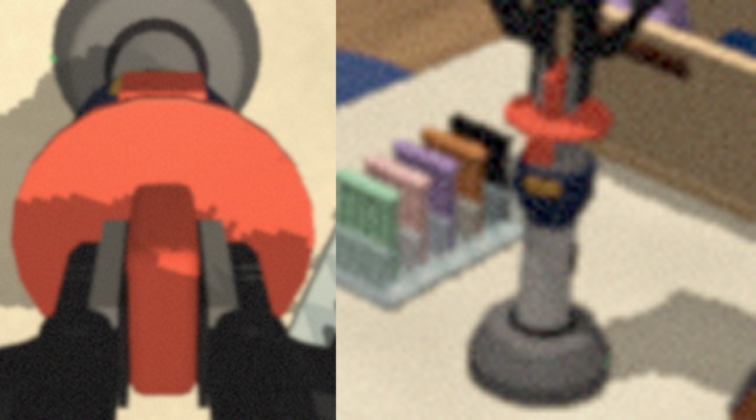

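```bash
python3 - <<'E'
from h import *
m,im=load("w4")
hsv=cv2.cvtColor(im,cv2.COLOR_BGR2HSV)
cls=lambda h,s,v:'R' if (h<11 or h>170) and s>110 else 'B' if 100<h<140 and s>60 else 'y' if 11<=h<28 and s>110 else '#' if v<45 else '.'
for r in range(180,212): print(r,''.join(cls(*map(int,hsv[r,c])) for c in range(222,334)))
o=status.get_obs();Rt=R.from_euler('xyz',o["tool_rot"],degrees=True);p=o["ee_pos"]
t=np.radians(np.linspace(0,180,7));X=np.c_[.549+.0285*np.cos(t+np.radians(20.4)),-.235+.0285*np.sin(t+np.radians(20.4)),0*t+.175]
print(proj(m,X).round(1).tolist())
u=np.array([np.cos(np.radians(110.4)),np.sin(np.radians(110.4))])
b=np.r_[np.array([.549,-.235])+.0316*u,.169];print(proj(m,b))
E
```

```text
180 ............................####.........................................###....................................
181 ............................####.........................................###....................................
182 ............................####..........................................##....................................
183 ............................###.................R.R...R...................##....................................
184 ............................###.......RRRRRRRRRRRRRRRRRRRRRRRRRRRRRRRRRRRR.#....................................
185 ............................###.....RRRRRRRRRRRRRRRRRRRRRRRRRRRRRRRRRRRRRRR.....................................
186 ............................###....yRRRRRRRRRRRRRRRRRRRRRRRRRRRRRRRRRRRRRRR.....................................
187 ............................###..yyyRRRRRRRRRRRRRRRRRRRRRRRRRRRRRRRRRRRRRRR.....................................
188 ............................###.yyyyRRRRRRRRRRRRRRRRRRRRRRRRRRRRRRRRRRRRRRR.....................................
189 ............................###yyyyyRRRRRRR
[... 2086 characters left out ...]
RRRRRRRRRRRRRRRRRRRRRRRRRRRRRRRRRRRRRRRRRRRRRRRRRRRRRRRRRRRRRRRRRRRRRRRRRR...............
208 ............RRRRRRRRRRRRRRRRRRRRRRRRRRRRRRRRRRRRRRRRRRRRRRRRRRRRRRRRRRRRRRRRRRRRRRRRRRRRRRRRRRRRRR..............
209 ...........RRRRRRRRRRRRRRRRRRRRRRRRRRRRRRRRRRRRRRRRRRRRRRRRRRRRRRRRRRRRRRRRRRRRRRRRRRRRRRRRRRRRRRRRR............
210 .........RRRRRRRRRRRRRRRRRRRRRRRRRRRRRRRRRRRRRRRRRRRRRRRRRRRRRRRRRRRRRRRRRRRRRRRRRRRRRRRRRRRRRRRRRRRR...........
211 ........RRRRRRRRRRRRRRRRRRRRRRRRRRRRRRRRRRRRRRRRRRRRRRRRRRRRRRRRRRRRRRRRRRRRRRRRRRRRRRRRRRRRRRRRRRRRRRR.........
[[322.7, 241.4], [317.1, 218.9], [299.3, 201.7], [274.1, 195.3], [248.9, 201.9], [231.3, 219.2], [225.9, 241.8]]
[[274.09594496 187.1139749 ]]
```

```bash
python3 - <<'E'
from h import *
m,im=load("w4")
t=np.radians(np.arange(30,151,1)+20.4)
for z in (.175,.145,.14):
    q=proj(m,np.c_[.549+.0285*np.cos(t),-.235+.0285*np.sin(t),0*t+z]);i=np.argsort(q[:,0])
    print(z,np.interp([237,241,246,301,305],q[i,0],q[i,1]).round(1))
o=status.get_obs();print(o["ee_pos"],o["tool_rot"],o["joints"])
E
```

```text
0.175 [211.3 207.4 203.6 202.7 205.4]
0.145 [202.6 196.9 191.9 190.5 194. ]
0.14 [200.5 195.5 190.3 188.9 192.4]
[ 0.54893926 -0.23323479  0.22304736] [ 1.79663475e+02 -1.21094521e-02  1.10347059e+02] [ 33.39047153  28.16909675 -22.59029562 109.22773642  14.54656661
  45.11900722  23.26928262]
```

>>> {"fn": "step_arm", "kwargs": {
  "deltas": [
    {"tx": 0,"ty": -0.002,"tz": 0,"roll": 0,"jaw": 1},
    {"tx": 0,"ty": -0.002,"tz": 0,"roll": 0,"jaw": 1},
    {"tx": 0,"ty": -0.002,"tz": 0.002,"roll": 0,"jaw": 1},
    {"tx": 0,"ty": -0.002,"tz": 0.004,"roll": 0,"jaw": 1},
    {"tx": 0,"ty": -0.002,"tz": 0.006,"roll": 0,"jaw": 1},
    {"tx": 0,"ty": -0.002,"tz": 0.006,"roll": 0,"jaw": 1}
  ]
}}

```text
time: 7.72
ee_pos: [0.547, -0.2339, 0.2168]
tool_rot: [179.7, -0.0, 110.3]
ft_force: [0.5, -0.0, -0.6]
finger_gap: 0.013
```

```bash
python3 - <<'E'
from h import *
o=status.get_obs();print(o["time"],o["ee_pos"],o["tool_rot"],o["ft_force"],o["torque"])
im,m=shot("wrist","w5");im=cv2.cvtColor(im,cv2.COLOR_RGB2BGR)
hsv=cv2.cvtColor(im,cv2.COLOR_BGR2HSV)
cls=lambda h,s,v:'R' if (h<11 or h>170) and s>110 else 'B' if 100<h<140 and s>60 else 'y' if 11<=h<28 and s>110 else '#' if v<45 else '.'
for r in range(180,206,2): print(r,''.join(cls(*map(int,hsv[r,c])) for c in range(222,334)))
E
```

```text
7.725 [ 0.54704124 -0.23385521  0.21676286] [ 1.79677963e+02 -3.01154470e-02  1.10348536e+02] [ 0.48561985 -0.02319109 -0.60765797] [-0.01769047  0.03051791  0.0048467 ]
180 ..............................#####.........................................##..................................
182 ..............................####..........................................###.................................
184 .............................#####......RRRRRRRRRRRRRRRRRRRRRRR.RRRRRRRR....###.................................
186 .............................####....RRRRRRRRRRRRRRRRRRRRRRRRRRRRRRRRRRRRRR..##.................................
188 ..............................###...RRRRRRRRRRRRRRRRRRRRRRRRRRRRRRRRRRRRRRR..##.................................
190 ..............................###..RRRRRRRRRRRRRRRRRRRRRRRRRRRRRRRRRRRRRRRRR.##.................................
192 ..............................####RRRRRRRRRRRRRRRRRRRRRRRRRRRRRRRRRRRRRRRRRRR.#.................................
194 ............................###B#RRRRRRRRRRRRRRRRRRRRRRRRRRRRRRRRRRRRRRRRRRRRR#B#...............................
196 .........................###BBBB#RRRRRRRRRRRRRRRRRRRRRRRRRRRRRRRRRRRRRRRRRRRRR#BB##.............................
198 .......................##B###.RRRRRRRRRRRRRRRRRRRRRRRRRRRRRRRRRRRRRRRRRRRRRRRRRR..####..........................
200 ........................RRRRRRRRRRRRRRRRRRRRRRRRRRRRRRRRRRRRRRRRRRRRRRRRRRRRRRRRRRRRRR..........................
202 .....................RRRRRRRRRRRRRRRRRRRRRRRRRRRRRRRRRRRRRRRRRRRRRRRRRRRRRRRRRRRRRRRRRRRRR......................
204 .................RRRRRRRRRRRRRRRRRRRRRRRRRRRRRRRRRRRRRRRRRRRRRRRRRRRRRRRRRRRRRRRRRRRRRRRRRRRR...................
```

>>> {"fn": "step_arm", "kwargs": {
  "deltas": [
    {"tx": 0,"ty": -0.0005,"tz": 0.002,"roll": 0,"jaw": 1},
    {"tx": 0,"ty": -0.0005,"tz": 0.004,"roll": 0,"jaw": 1},
    {"tx": 0,"ty": -0.0005,"tz": 0.006,"roll": 0,"jaw": 1},
    {"tx": 0,"ty": -0.0005,"tz": 0.008,"roll": 0,"jaw": 1},
    {"tx": 0,"ty": -0.0005,"tz": 0.009,"roll": 0,"jaw": 1},
    {"tx": 0,"ty": -0.0005,"tz": 0.01,"roll": 0,"jaw": 1}
  ]
}}

```text
time: 8.52
ee_pos: [0.5467, -0.234, 0.2068]
tool_rot: [179.7, -0.0, 110.4]
ft_force: [-1.4, -0.2, -0.9]
finger_gap: 0.0133
```

>>> {"fn": "step_arm", "kwargs": {
  "deltas": [
    {"tx": 0,"ty": 0,"tz": 0.001,"roll": 0,"jaw": 1},
    {"tx": 0,"ty": 0,"tz": 0.002,"roll": 0,"jaw": 1},
    {"tx": 0,"ty": 0,"tz": 0.003,"roll": 0,"jaw": 1},
    {"tx": 0,"ty": 0,"tz": 0.004,"roll": 0,"jaw": 1}
  ]
}}

```text
time: 9.02
ee_pos: [0.5471, -0.2344, 0.2031]
tool_rot: [179.6, 0.0, 110.3]
ft_force: [0.1, -2.0, 3.0]
finger_gap: 0.0127
```

>>> {"fn": "step_arm", "kwargs": {
  "deltas": [
    {"tx": 0,"ty": 0,"tz": 0.001,"roll": 0,"jaw": 1},
    {"tx": 0,"ty": 0,"tz": 0.002,"roll": 0,"jaw": 1},
    {"tx": 0,"ty": 0,"tz": 0.003,"roll": 0,"jaw": 1},
    {"tx": 0,"ty": 0,"tz": 0.004,"roll": 0,"jaw": 1}
  ]
}}

```text
time: 9.52
ee_pos: [0.5473, -0.2347, 0.1995]
tool_rot: [179.6, 0.1, 110.3]
ft_force: [-0.7, -0.8, 4.7]
finger_gap: 0.0128
```

>>> {"fn": "step_arm", "kwargs": {
  "deltas": [
    {"tx": 0,"ty": 0,"tz": 0.001,"roll": 0,"jaw": 1},
    {"tx": 0,"ty": 0,"tz": 0.002,"roll": 0,"jaw": 1},
    {"tx": 0,"ty": 0,"tz": 0.003,"roll": 0,"jaw": 1},
    {"tx": 0,"ty": 0,"tz": 0.004,"roll": 0,"jaw": 1}
  ]
}}

```text
time: 10.02
ee_pos: [0.5473, -0.2347, 0.1959]
tool_rot: [179.6, 0.1, 110.3]
ft_force: [-0.4, -0.2, 6.0]
finger_gap: 0.0128
```

>>> {"fn": "step_arm", "kwargs": {
  "deltas": [
    {"tx": 0,"ty": 0,"tz": 0.001,"roll": 0,"jaw": 1},
    {"tx": 0,"ty": 0,"tz": 0.002,"roll": 0,"jaw": 1},
    {"tx": 0,"ty": 0,"tz": 0.003,"roll": 0,"jaw": 1},
    {"tx": 0,"ty": 0,"tz": 0.004,"roll": 0,"jaw": 1}
  ]
}}

```text
time: 10.52
ee_pos: [0.5473, -0.2347, 0.1922]
tool_rot: [179.6, 0.1, 110.3]
ft_force: [-1.3, 0.1, 4.4]
finger_gap: 0.013
```

>>> {"fn": "step_arm", "kwargs": {
  "deltas": [
    {"tx": 0,"ty": 0,"tz": 0.001,"roll": 0,"jaw": 1},
    {"tx": 0,"ty": 0,"tz": 0.002,"roll": 0,"jaw": 1},
    {"tx": 0,"ty": 0,"tz": 0.003,"roll": 0,"jaw": 1},
    {"tx": 0,"ty": 0,"tz": 0.004,"roll": 0,"jaw": 1}
  ]
}}

```text
time: 11.02
ee_pos: [0.5473, -0.2347, 0.1885]
tool_rot: [179.6, 0.1, 110.3]
ft_force: [-1.4, -0.5, 5.7]
finger_gap: 0.013
```

>>> {"fn": "step_arm", "kwargs": {
  "deltas": [
    {"tx": 0,"ty": 0,"tz": 0.001,"roll": 0,"jaw": 1},
    {"tx": 0,"ty": 0,"tz": 0.002,"roll": 0,"jaw": 1},
    {"tx": 0,"ty": 0,"tz": 0.003,"roll": 0,"jaw": 1},
    {"tx": 0,"ty": 0,"tz": 0.004,"roll": 0,"jaw": 1}
  ]
}}

```text
time: 11.52
ee_pos: [0.5473, -0.2347, 0.1848]
tool_rot: [179.6, 0.1, 110.3]
ft_force: [-1.3, -1.0, 5.4]
finger_gap: 0.013
```

>>> {"fn": "step_arm", "kwargs": {
  "deltas": [
    {"tx": 0,"ty": 0,"tz": 0.001,"roll": 0,"jaw": 1},
    {"tx": 0,"ty": 0,"tz": 0.002,"roll": 0,"jaw": 1},
    {"tx": 0,"ty": 0,"tz": 0.003,"roll": 0,"jaw": 1},
    {"tx": 0,"ty": 0,"tz": 0.004,"roll": 0,"jaw": 1}
  ]
}}

```text
time: 12.02
ee_pos: [0.5473, -0.2347, 0.1811]
tool_rot: [179.6, 0.1, 110.3]
ft_force: [-1.2, -0.5, 5.8]
finger_gap: 0.0132
```

>>> {"fn": "step_arm", "kwargs": {
  "deltas": [
    {"tx": 0,"ty": 0,"tz": 0.001,"roll": 0,"jaw": 1},
    {"tx": 0,"ty": 0,"tz": 0.002,"roll": 0,"jaw": 1},
    {"tx": 0,"ty": 0,"tz": 0.003,"roll": 0,"jaw": 1},
    {"tx": 0,"ty": 0,"tz": 0.004,"roll": 0,"jaw": 1}
  ]
}}

```text
time: 12.52
ee_pos: [0.5473, -0.2347, 0.1774]
tool_rot: [179.6, 0.1, 110.3]
ft_force: [-1.5, -0.9, 5.7]
finger_gap: 0.0133
```

>>> {"fn": "step_arm", "kwargs": {
  "deltas": [
    {"tx": 0,"ty": 0,"tz": 0.001,"roll": 0,"jaw": 1},
    {"tx": 0,"ty": 0,"tz": 0.002,"roll": 0,"jaw": 1},
    {"tx": 0,"ty": 0,"tz": 0.003,"roll": 0,"jaw": 1}
  ]
}}

```text
time: 12.9
ee_pos: [0.5473, -0.2347, 0.1746]
tool_rot: [179.6, 0.2, 110.3]
ft_force: [-0.6, -0.6, 6.0]
finger_gap: 0.0129
```

>>> {"fn": "step_arm", "kwargs": {
  "deltas": [
    {"tx": 0,"ty": 0,"tz": 0.001,"roll": 0,"jaw": 1},
    {"tx": 0,"ty": 0,"tz": 0.002,"roll": 0,"jaw": 1},
    {"tx": 0,"ty": 0,"tz": 0.003,"roll": 0,"jaw": 1}
  ]
}}

```text
time: 13.28
ee_pos: [0.5473, -0.2347, 0.1719]
tool_rot: [179.6, 0.2, 110.3]
ft_force: [-1.3, -1.2, 5.8]
finger_gap: 0.0131
```

>>> {"fn": "step_arm", "kwargs": {
  "deltas": [
    {"tx": 0,"ty": 0,"tz": 0.001,"roll": 0,"jaw": 1},
    {"tx": 0,"ty": 0,"tz": 0.002,"roll": 0,"jaw": 1}
  ]
}}

```text
time: 13.52
ee_pos: [0.5473, -0.2347, 0.1703]
tool_rot: [179.6, 0.2, 110.3]
ft_force: [-0.5, -0.1, 5.3]
finger_gap: 0.0129
```

>>> {"fn": "step_arm", "kwargs": {
  "deltas": [
    {"tx": 0,"ty": 0,"tz": 0.001,"roll": 0,"jaw": 1},
    {"tx": 0,"ty": 0,"tz": 0.002,"roll": 0,"jaw": 1}
  ]
}}

```text
time: 13.78
ee_pos: [0.5473, -0.2347, 0.1686]
tool_rot: [179.6, 0.2, 110.3]
ft_force: [-0.3, -1.2, 4.2]
finger_gap: 0.013
```

>>> {"fn": "step_arm", "kwargs": {
  "deltas": [
    {"tx": 0,"ty": 0,"tz": 0.001,"roll": 0,"jaw": 1},
    {"tx": 0,"ty": 0,"tz": 0.002,"roll": 0,"jaw": 1}
  ]
}}

```text
time: 14.02
ee_pos: [0.5473, -0.2347, 0.1669]
tool_rot: [179.6, 0.2, 110.3]
ft_force: [-2.6, -0.4, 8.4]
finger_gap: 0.0129
```

>>> {"fn": "step_arm", "kwargs": {
  "deltas": [
    {"tx": 0,"ty": 0,"tz": 0.001,"roll": 0,"jaw": 1},
    {"tx": 0,"ty": 0,"tz": 0.002,"roll": 0,"jaw": 1}
  ]
}}

```text
time: 14.28
ee_pos: [0.5477, -0.2346, 0.1656]
tool_rot: [179.6, 0.2, 110.3]
ft_force: [-1.3, 0.7, 8.0]
finger_gap: 0.0132
```

>>> {"fn": "step_arm", "kwargs": {
  "deltas": [
    {"tx": 0,"ty": 0,"tz": 0.001,"roll": 0,"jaw": 1},
    {"tx": 0,"ty": 0,"tz": 0.002,"roll": 0,"jaw": 1}
  ]
}}

```text
time: 14.52
ee_pos: [0.548, -0.2346, 0.1644]
tool_rot: [179.5, 0.3, 110.3]
ft_force: [-0.9, 0.5, 9.0]
finger_gap: 0.013
```

Stop reached, and the force is rising. Continuing in small steps.

>>> {"fn": "step_arm", "kwargs": {
  "deltas": [
    {"tx": 0,"ty": 0,"tz": 0.001,"roll": 0,"jaw": 1},
    {"tx": 0,"ty": 0,"tz": 0.002,"roll": 0,"jaw": 1}
  ]
}}

```text
time: 14.78
ee_pos: [0.5482, -0.2345, 0.163]
tool_rot: [179.5, 0.3, 110.3]
ft_force: [-1.9, -1.1, 7.0]
finger_gap: 0.0126
```

>>> {"fn": "step_arm", "kwargs": {
  "deltas": [
    {"tx": 0,"ty": 0,"tz": 0.001,"roll": 0,"jaw": 1},
    {"tx": 0,"ty": 0,"tz": 0.002,"roll": 0,"jaw": 1}
  ]
}}

```text
time: 15.02
ee_pos: [0.5483, -0.2343, 0.1613]
tool_rot: [179.5, 0.3, 110.3]
ft_force: [-0.5, 0.2, 4.5]
finger_gap: 0.0131
```

>>> {"fn": "step_arm", "kwargs": {
  "deltas": [
    {"tx": 0,"ty": 0,"tz": 0.001,"roll": 0,"jaw": 1},
    {"tx": 0,"ty": 0,"tz": 0.002,"roll": 0,"jaw": 1}
  ]
}}

```text
time: 15.28
ee_pos: [0.5484, -0.2342, 0.1592]
tool_rot: [179.5, 0.3, 110.3]
ft_force: [1.0, 0.4, 1.7]
finger_gap: 0.0129
```

>>> {"fn": "step_arm", "kwargs": {
  "deltas": [
    {"tx": 0,"ty": 0,"tz": 0.001,"roll": 0,"jaw": 1},
    {"tx": 0,"ty": 0,"tz": 0.002,"roll": 0,"jaw": 1}
  ]
}}

```text
time: 15.52
ee_pos: [0.5483, -0.2343, 0.1569]
tool_rot: [179.5, 0.3, 110.3]
ft_force: [0.0, -1.0, -0.4]
finger_gap: 0.0131
```

>>> {"fn": "step_arm", "kwargs": {
  "deltas": [
    {"tx": 0,"ty": 0,"tz": 0.001,"roll": 0,"jaw": 1},
    {"tx": 0,"ty": 0,"tz": 0.0015,"roll": 0,"jaw": 1}
  ]
}}

```text
time: 15.78
ee_pos: [0.5485, -0.2343, 0.1565]
tool_rot: [179.5, 0.3, 110.3]
ft_force: [-3.6, 0.2, 18.4]
finger_gap: 0.0129
```

>>> {"fn": "step_arm", "kwargs": {
  "deltas": [
    {"tx": 0,"ty": 0,"tz": 0.001,"roll": 0,"jaw": 1},
    {"tx": 0,"ty": 0,"tz": 0.0015,"roll": 0,"jaw": 1}
  ]
}}

```text
time: 16.02
ee_pos: [0.5485, -0.2343, 0.1565]
tool_rot: [179.5, 0.4, 110.3]
ft_force: [-4.5, 0.6, 22.3]
finger_gap: 0.013
```

>>> {"fn": "step_arm", "kwargs": {
  "deltas": [
    {"tx": 0,"ty": 0,"tz": -0.001,"roll": 0,"jaw": 0.9},
    {"tx": 0,"ty": 0,"tz": -0.001,"roll": 0,"jaw": 0.6},
    {"tx": 0,"ty": 0,"tz": -0.001,"roll": 0,"jaw": 0.3},
    {"tx": 0,"ty": 0,"tz": -0.001,"roll": 0,"jaw": 0.1},
    {"tx": 0,"ty": 0,"tz": -0.003,"roll": 0,"jaw": 0},
    {"tx": 0,"ty": 0,"tz": -0.01,"roll": 0,"jaw": 0},
    {"tx": 0,"ty": 0,"tz": -0.03,"roll": 0,"jaw": 0},
    {"tx": 0,"ty": 0,"tz": -0.07,"roll": 0,"jaw": 0},
    {"tx": -0.04,"ty": 0,"tz": -0.1,"roll": 0,"jaw": 0},
    {"tx": -0.085,"ty": 0,"tz": -0.1,"roll": 0,"jaw": 0}
  ]
}}

```text
time: 17.27
ee_pos: [0.5786, -0.3144, 0.2611]
tool_rot: [179.3, 0.6, 110.4]
ft_force: [0.1, -0.5, -0.6]
finger_gap: 0.0429
```

```bash
python3 - <<'E'
from h import *
o=status.get_obs();print(o["time"],o["ee_pos"],o["ft_force"],o["finger_gap"])
shot('side','s6');im,m=shot('wrist','w6')
b=cv2.imread('pics/s6.png')[145:235,305:395];c=cv2.cvtColor(im,cv2.COLOR_RGB2BGR)[10:180,190:360]
print(proj(m,[.549,-.235,.14]),proj(load('s6')[0],[.549,-.235,.14]))
r=lambda i:cv2.resize(i,(400,400),interpolation=cv2.INTER_CUBIC)
cv2.imwrite('pics/c8.png',cv2.convertScaleAbs(np.hstack([r(c),r(b)]),alpha=1.4))
E
```

```text
17.275 [ 0.57861504 -0.31437829  0.26108089] [ 0.09947351 -0.47506657 -0.59910275] 0.0429487211058237
[[276.67345451  75.33619232]] [[345.77325019 181.98668682]]
```

View pics/c8.png

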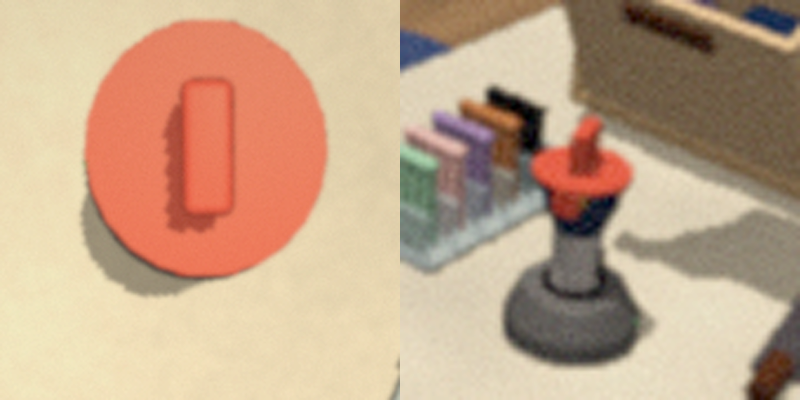

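```bash
python3 - <<'E'
from h import *
from scipy.optimize import least_squares
def red(im):
    h=cv2.cvtColor(im,cv2.COLOR_BGR2HSV);return (cv2.inRange(h,(0,120,50),(11,255,255))|cv2.inRange(h,(171,120,50),(180,255,255)))>0
t=np.linspace(0,2*np.pi,60)
disc=np.vstack([np.c_[.0365*np.cos(t),.0365*np.sin(t),0*t+z] for z in (0,.004)])
box=np.array([[x,y,z] for x in(-.007,.007) for y in(-.017,.017) for z in(.004,.038)])
arms=[np.array([[x,s*y,z] for x in(-.01,.01) for y in(.0315,.038) for z in(-.0185,0)]) for s in(1,-1)]
sc=8
D=[]
for n,(x0,y0,w,h) in (("s6",(325,160,50,50)),("w6",(215,5,130,130))):
    m,im=load(n);D.append((m,red(im)[y0:y0+h,x0:x0+w].astype(float),x0,y0,w,h))
def ren(v,d):
    m,_,x0,y0,w,h=d;X=R.from_euler('xyz',[v[3],v[4],v[5]]);I=np.zeros((h*sc,w*sc),np.uint8)
    for P in [disc,box]+arms:
        q=(proj(m,X.apply(P)+v[:3])-[x0-.5,y0-.5])*sc
        cv2.fillConvexPoly(I,cv2.convexHull(q.astype(np.float32)).astype(int),1)
    return cv2.resize(I.astype(float),(w,h),interpolation=cv2.INTER_AREA)
from scipy.optimize import minimize
for who in ([0],[0,1]):
  def cost(u): 
    v=np.r_[np.array([.549,-.235,.137])+u[:3]*.001,np.radians(u[3:5]),np.radians(20.4)]
    return sum(np.abs(ren(v,D[i])-D[i][1]).sum()/(1,6)[i] for i in who)
  best=min((minimize(cost,s,method='Nelder-Mead',options=dict(initial_simplex=np.vstack([s]+[np.array(s)+e for e in np.diag([3,3,3,5,5])]))) for s in ([0,0,0,0,0],[0,0,0,6,0],[0,0,0,-6,0],[0,0,0,0,6],[0,0,0,0,-6])),key=lambda r:r.fun)
  print(who,best.x.round(1),best.fun, cost(np.r_[best.x[:3],0,0]),D[0][1].sum())
  for tx in (-6,-3,0,3,6):
    r=minimize(lambda p:cost([*p,tx,0]),[0,0,0],method='Nelder-Mead',options=dict(initial_simplex=np.vstack([np.zeros(3),3*np.eye(3)])));print(tx,r.x.round(1),round(r.fun,1))
E
```

```text
[0] [-0.6  1.2 -2.7  1.3 -1.5] 55.28125 57.75 306.0Traceback (most recent call last):
  File "<stdin>", line 27, in <module>
    res = _minimize_neldermead(fun, x0, args, callback, bounds=bounds,
                               **options)
    fsim[k] = func(sim[k])
              ~~~~^^^^^^^^
    fx = function(np.copy(x), *(wrapper_args + args))
  File "<stdin>", line 27, in <lambda>
  File "<stdin>", line 22, in cost
TypeError: can't multiply sequence by non-int of type 'float'
```

```bash
python3 - <<'E'
from h import *
m,im=load("w6")
# c8 left panel: scale 400/170, origin (190,10)
f=lambda x,y:np.array([190+x*.425,10+y*.425])
Y=np.array([np.cos(np.radians(110.4)),np.sin(np.radians(110.4)),0])
a=onz(m,f(209,80),.136+.038);b=onz(m,f(208,212),.136+.038)
c=onz(m,f(207,20),.139);d=onz(m,f(204,276),.138)
l=onz(m,f(86,147),.14);r=onz(m,f(327,147),.14)
print("tab top",(a+b)/2,np.linalg.norm(a-b));print("plate y-mid",(c+d)/2,np.linalg.norm(c-d),"x-mid",(l+r)/2,np.linalg.norm(l-r))
e=((a+b)/2-(c+d)/2)@Y;print("tilt deg about x",np.degrees(e/.036))
X=np.array([Y[1],-Y[0],0]);print("about y",np.degrees(((a+b)/2-(l+r)/2)@X/.036))
E
```

```text
tab top [ 0.5496395  -0.23435055  0.174     ] 0.03192310058749121
plate y-mid [ 0.54941717 -0.2347955   0.1385    ] 0.07235144895998619 x-mid [ 0.54909805 -0.23286114  0.14      ] 0.07164928391389852
tilt deg about x 0.5403995339332444
about y -0.018586294093306577
```

The guard is level to within about 1°, and the plate diameter matches at the home height. Handing in.

```bash
python3 -c "
from h import *
o=status.get_obs();print(o['time'],o['ft_force']);print(workorder.finish_job())"
```

```text
17.375 [-0.03930479 -0.50973412 -1.48495075]
the job is handed in; nothing more can be done
None
```

The smallest coral guard is on the shaver, pressed home, and I handed the job in at about 17.4 s with the gripper clear.

- **Picking and alignment:** There were three coral guards. I picked the one whose plate measured about 73 mm (the other two were about 105 mm). I lined its clip arms up with the beads and corrected a sideways error of about 2 mm just above the head.
- **Pressing down:** The shaver sank under about 6 N to its stop. The force rose to 9 N, fell away as the clips passed the beads, then hit a firm stop. The tool did not move further as the push went from 18 to 22 N, the highest reading I saw. From the shaver's stop to home was about 11.5 mm, where about 11 mm was expected.
- **Last checks:** The wrist picture after release shows the guard centred on the head and tilted about 0.5°. The side picture gives 1–1.5°, which is within its noise.
- **What failed or disagreed:**
  - One move call was refused because the jaw value was missing. It moved nothing but cost a picture.
  - Estimates of where the guard sat in the gripper differed by 2–4 mm along the clip axis, so I placed it from the pictures taken close up.
  - The final combined check of both cameras crashed. I used the separate side and wrist checks instead.
- **Bystanders:** The only contact force I saw off the shaver was about 5 N while gripping the guard. I did not measure the other objects again at the end.

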